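# Make up two carving kits on the clay bench

## Robot

A 7-joint arm with a two-finger parallel gripper is mounted at the origin on the work surface. World frame = base frame: x ahead of the robot, y to its left, z up, the work surface at z = 0. Lengths are in m, angles in degrees, forces in N, time in s.
With the tool pointing down it reaches from about 0.425 to 1.025 m from the base axis. Payload 9.4 kg.
Tool frame: the origin (TCP) lies at the very end of the fingers, on their centre line; the grasp point (between the pads) lies behind it (manip.grip_depth is the z of the grasp point in the tool frame, in m); z points along the fingers, y is the line along which they close (so a half turn about z gives the same grasp; the last joint's range is limited). The gripper opens to 93 mm and grips with 3 to 60 N. Pads are 15 mm wide; open, the fingers measure 128 mm over their backs; the gripper's body (75 mm by 188 mm) begins 65 mm behind the grasp point.
Start: joints at [-68.394, 34.337, -0.143, 91.639, 0.103, 54.024, -4.572], TCP at [0.318, 0.652, 0.188] pointing down, gripper open.
Joint ranges: [-147.43, 147.43], [-19.82, 112.94], [-74.19, 73.91], [6.32, 146.72], [-59.91, 239.91], [6.04, 106.73], [-150.56, 150.56]. Speed limits (degrees/s): [127.2, 127.2, 172.46, 172.46, 180, 180, 180].

## Interface

Orientations are given as a 3x3 rotation matrix whose columns are the frame's x, y, z axes.
In Python, from rig import manip gives the robot as it stands.
- The arm moves only by the shell command python3 -m creep 'ROWS'. ROWS is JSON, a list of rows, each a list of 7 numbers: the shift along the tool's x, y, z normalised to -1 to 1, where 1 is 0.2 m, then the turn, a rotation vector about the tool's x, y, z normalised to -1 to 1, where 1 is pi rad, then the finger opening in mm, from 0 to 93. In form: [[dx, dy, dz, ax, ay, az, fingers], ...]. A call has 1 to 20 rows; each row is the pose to reach, as a shift and turn from the pose commanded when the call began, along the tool's axes at that moment, turning the shorter way round; what a row does not reach only later rows make up. A row lasts 1/12 s, in which the tool goes at most 41.7 mm and 7.16 degrees, less where a joint would pass 70% of its speed; a pose out of reach is approached as far as the arm can. A call with a number of a shift or a turn outside -1 to 1 is refused whole. A call with a gripper value outside its range is refused whole. The fingers move at their own pace and stop on an object; the grip force is fixed at half the most. Time passes only in rows, so rows that repeat a pose let the fingers close. It gives the time, the measured TCP pose, the force, the opening and the grip force at its end, in the units of the state.
- manip.get_obs(): the state, without advancing time (a new reading comes with each control period).
- manip.camera(name): name is "side" or "top" or "wrist"; returns the picture (384x512x3 uint8, red, green, blue); there is no depth.
- manip.camera_model(name): a dict with "fx", "fy", "cx", "cy" (pixels), "distortion" ([k1, k2, p1, p2, k3] as OpenCV has them; the pictures are not rectified), "pose" (4x4, takes a point from camera to world coordinates). Camera axes: x right, y down, z forward; pixel columns grow to the right and rows downward; lengths in m; the calibration is good to about 2 mm. A picture is of the moment at which its call begins: read the wrist's pose just before it. camera_model takes no time and is no camera call; for the wrist camera it gives the pose at the moment of the call.
- manip.close_job(): hands the job in; it is judged then, once.
Trained networks look in the newest picture that a camera, given by its name, has taken for a name from the list of things; names that differ only in an ending like _2 or _b are one class to them, and where a whole thing is asked for, a point or a joint stands for the part that bears it (a point fixed in the world has none). Each returns a list of dicts, best first, with "conf" (0 to 1); they miss things now and then, are a little off and sometimes report something else, mostly with a low value. They report only what shows in the picture. A call takes as long as a camera call. They do not tell look-alikes from the thing itself.
- manip.spot_in(camera, thing): "centre" ([x, y, z] in m, in world coordinates, good to about 4 mm: the middle of the surface that is visible of it).
The state is a dict: "clock": time; "q": joint angles; "dq": joint speeds; "tau": joint torques, N m; "tool_pos": TCP position; "ee_rot": TCP orientation; "contact_force": force on the tool from outside, world axes, zero at the start; "ft_torque": the same for the moment, N m; "finger_gap": finger opening in m; "grip_force": force on a finger pad.
Only numpy, scipy, OpenCV 4.12 (cv2) and the standard library are available. Lean on these libraries where they do the work, as an engineer would, in place of code of your own. Each camera call takes 0.05 s, during which the arm holds its last target. There are 200 camera calls.

## Task

Make up the two carvers' kits in the wooden trays. Three-bay tray: the callipers that are locked open in the widest bay, the large clay fish in the middle bay and the loop tool in the narrowest; two-bay tray: the callipers that are shut in the wider bay and the small clay fish in the narrower one. Everything lies flat on the floor of its bay, lengthwise; set the unfired fish down without dropping them, and leave the wooden rib and the whetstone where they lie.

Things in the scene. Friction and masses are not known exactly. Their poses are not given: they have to be found in the camera images.
- fish_large: The larger of two loose fish on the bench (those on the white ware board are not stock). Grey-brown unfired clay, lying on its side, (mm) 100 long, 48 wide, 110 g. Origin: underside, mid body; x from rectangular plinth (x=-48) to fan tail (x=52, swept to +y). Grip it at mid body, with flat sides 30 apart (y=+-15, over x=+-15), 24 high.
- fish_small: The smaller of two loose fish on the bench (those on the white ware board are not stock). Grey-brown unfired clay, lying on its side, (mm) 70 long, 34 wide, 50 g. Origin: underside, mid body; x from rectangular plinth (x=-34) to fan tail (x=36, swept to +y). Grip it at mid body, with flat sides 21 apart (y=+-10.5, over x=+-10), 20 high.
- callipers_open: Steel outside callipers, two bowed legs locked apart: about 36 mm between the tips. (mm) About 105 x 66, legs 6 high, 90 g, stiff: legs do not move. Origin: underside, centre of outline; x from hinge to tips. Grip the round brass locking nut: 20 diameter, 7 to 26 above the underside, axis at x=-40, y=0 (over a 26 diameter hinge disc 7 high).
- callipers_shut: The same steel callipers with the legs closed: the tips all but meet. (mm) About 105 x 47, legs 6 high, 90 g, stiff: legs do not move. Origin: underside, centre of outline; x from hinge to tips. Grip the round brass locking nut: 20 diameter, 7 to 26 above the underside, axis at x=-40, y=0 (over a 26 diameter hinge disc 7 high).
- loop_tool: Clay turning tool: dark wooden handle, brass ferrule, steel wire loop. (mm) 114 long; origin: underside, mid length; x from handle to loop. Handle 16 wide (y), 18 high, rounded edges, from x=-56 to 18; loop 23 wide, x=33 to 57, at height 9. Balances at about x=-11: grip the handle there. About 35 g.
- rib: (mm) Flat kidney-shaped wooden rib, 77 x 34 x 8, lying among the stock; not part of any kit. Origin: underside, centre.
- whetstone: (mm) Two-layer grey whetstone, 95 x 34 x 22, lying among the stock; not part of any kit. Origin: underside, centre.
- tray_three: Shallow wooden tray with three bays, fixed. (mm) 244 (x) x 144 (y), 14 high; floor top 6 above the bench, walls and partitions 5 thick, standing 8 above the floor. Origin: underside, centre. Bays side by side along x, each 134 long in y: widest 96 wide, centre x=-69; middle 72 wide, centre x=20; narrowest 56 wide, centre x=89. Things lie lengthwise along y, either way round.
- tray_two: Shallow wooden tray with two bays, fixed. (mm) 147 (x) x 144 (y), 14 high; floor top 6 above the bench, walls and partitions 5 thick, standing 8 above the floor. Origin: underside, centre. Bays side by side along x, each 134 long in y: wider 76 wide, centre x=-30.5; narrower 56 wide, centre x=40.5. Things lie lengthwise along y, either way round.
There are look-alikes about, which are no part of the job. What is shaped like the callipers_shut but blue is not meant.

How it is judged:
By the outcome, as a careful person would: the job done as asked, in the order asked, and still so for the second after the job is handed in, with the robot touching nothing.
It also fails if it takes over 144 s, if anything falls off the work surface, if the arm or the gripper's body presses on something with over 40 N, if the wrist force passes 120 N, or if a joint passes its speed limit or range.

## Working session

There is one attempt and no reset: what is moved stays moved. The work goes in short steps, Python scripts to look and compute and a shell command to move; the robot and the scene stay as the last step left them, time stands still between calls to the robot, and variables do not carry over. Pictures are saved under pics/ and viewed, at most 14 in all, crops included, and the job is handed in when it is done.

```bash
ls; mkdir -p pics
python3 - <<'E'
from rig import manip
import cv2,numpy as np
for c in ["top","side"]:
    im=manip.camera(c); cv2.imwrite(f"pics/{c}0.png",cv2.resize(im[:,:,::-1],(800,600),interpolation=cv2.INTER_CUBIC))
    m=manip.camera_model(c); print(c,m["fx"],m["cx"],m["cy"],m["distortion"],np.round(m["pose"],3).tolist())
    for t in ["fish_large","fish_small","callipers_open","callipers_shut","loop_tool","rib","whetstone","tray_three","tray_two"]:
        print(t,[(np.round(d["centre"],3).tolist(),round(d["conf"],2)) for d in manip.spot_in(c,t)])
o=manip.get_obs();print(o["clock"],o["tool_pos"],np.round(o["ee_rot"],3).tolist(),manip.grip_depth)
E
```

```text
pics
top 466.48884013775165 257.11784735478926 187.14634064464818 [-0.03999288  0.          0.          0.          0.        ] [[0.01, -0.984, 0.18, 0.314], [-1.0, -0.005, 0.031, -0.017], [-0.029, -0.181, -0.983, 1.126], [0.0, 0.0, 0.0, 1.0]]
fish_large [([0.463, 0.009, 0.02], 0.9)]
fish_small [([0.455, -0.145, 0.015], 0.62)]
callipers_open [([0.707, -0.116, 0.01], 0.53), ([0.486, -0.334, 0.003], 0.38)]
callipers_shut [([0.329, -0.165, 0.007], 0.6), ([0.457, 0.142, 0.01], 0.57)]
loop_tool [([0.572, 0.084, 0.018], 0.83), ([0.456, 0.14, 0.009], 0.39)]
rib [([0.69, 0.111, 0.007], 0.79)]
whetstone [([0.58, -0.081, 0.023], 0.6), ([0.505, 0.335, 0.004], 0.55)]
tray_three [([0.504, 0.334, 0.001], 0.63)]
tray_two [([0.489, -0.336, 0.002], 0.77)]
side 454.76610840412206 256.9762596499554 201.2618926174152 [-0.01134113  0.          0.          0.          0.        ] [[0.761, -0.416, 0.497, -0.059], [-0.648, -0.474, 0.596, -0.692], [-0.012, -0.776, -0.631, 0.758], [0.0, 0.0, 0.0, 1.0]]
fish_large [([0.46, 0.002, 0.018], 0.85)]
fish_small [([0.453, -0.149, 0.018], 0.69)]
callipers_open [([0.702, -0.108, 0.004], 0.7)]
callipers_shut [([0.45, 0.125, 0.009], 0.76), ([0.327, -0.182, 0.009], 0.72)]
loop_tool [([0.572, 0.079, 0.014], 0.51)]
rib []
whetstone []
tray_three [([0.49, 0.327, 0.006], 0.74), ([0.571, 0.078, 0.014], 0.56)]
tray_two [([0.488, -0.341, 0.003], 0.56), ([0.704, -0.106, 0.008], 0.42)]
1.0 [0.31785671 0.65158114 0.18753801] [[-0.899, 0.438, 0.0], [0.438, 0.899, -0.0], [-0.0, -0.0, -1.0]] -0.0188
```

View pics/top0.png

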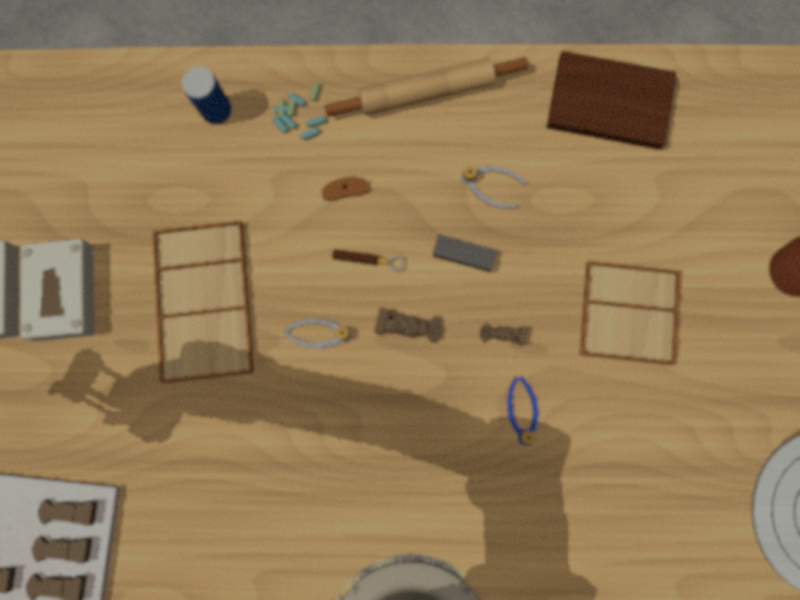

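View pics/side0.png

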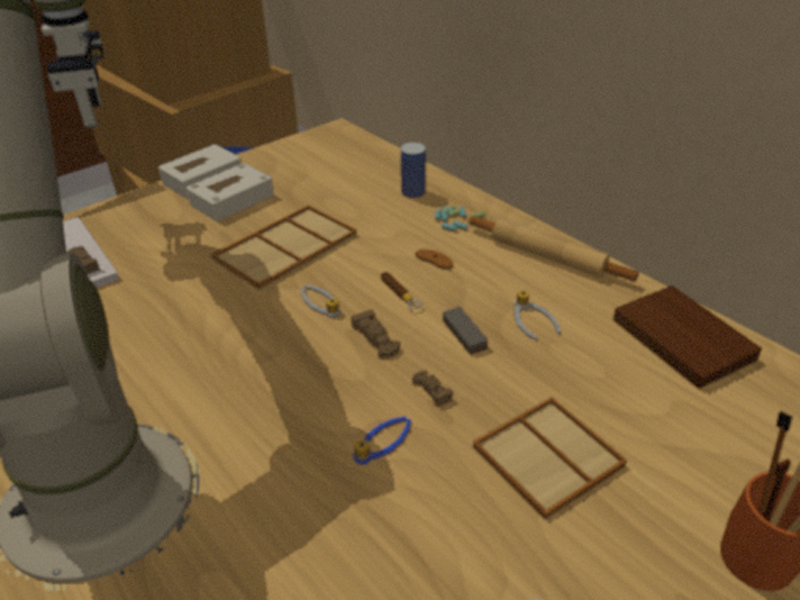

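The top picture (800 px) shows:
- **Open callipers:** nut at (470,173).
- **Shut steel callipers:** nut at (344,333). The blue pair at (522,410) is the decoy.
- **Fish:** large at (409,325), small at (505,334).
- **Loop tool:** (334,256) to (405,263).
- **Three-bay tray:** left, with the widest bay nearest the robot.
- **Two-bay tray:** right, with the wider bay nearest the robot.

```bash
cat > h.py <<'E'
from rig import manip
import cv2,numpy as np
def px(cam,pts,z,s=0.64,m=None):
    "pixels of a picture (scale s to native) -> world xy at height z"
    m=m or manip.camera_model(cam); K=np.array([[m["fx"],0,m["cx"]],[0,m["fy"],m["cy"]],[0,0,1]])
    p=(np.array(pts,float).reshape(-1,1,2)+.5)*s-.5
    u=cv2.undistortPoints(p,K,np.array(m["distortion"]))[:,0]
    T=np.array(m["pose"]); d=np.c_[u,np.ones(len(u))]@T[:3,:3].T
    return (T[:3,3]+d*((z-T[2,3])/d[:,2])[:,None])[:,:2]
def go(x,y,z,ang):
    "row numbers to TCP x,y,z with tool y along world angle ang (deg, mod 180)"
    o=manip.get_obs(); R=np.array(o["ee_rot"]); d=R.T@(np.array([x,y,z])-o["tool_pos"])
    rad=np.degrees(np.arctan2(y,x)); a=rad+(ang-rad+90)%180-90      # stay near radial
    Y=np.array([np.cos(np.radians(a)),np.sin(np.radians(a)),0]); Z=np.array([0,0,-1.]); T=np.c_[np.cross(Y,Z),Y,Z]
    r=cv2.Rodrigues(R.T@T)[0].ravel()
    print("row",np.round(np.r_[d/.2,r/np.pi],4).tolist(),"rows>=",round(max(np.linalg.norm(d)/.0417,np.degrees(np.linalg.norm(r))/7.16),1))
    return d
def st():
    o=manip.get_obs(); print(round(o["clock"],2),np.round(o["tool_pos"],4),"F",np.round(o["contact_force"],1),"gap",round(o["finger_gap"]*1e3,1),"g",round(o["grip_force"],1),"q7",np.round(o["q"][6]))
E
python3 - <<'E'
from h import *
P=lambda n,p,z:print(n,np.round(px("top",p,z),3).tolist())
P("t3",[(155,232),(244,224),(252,372),(163,381)],.014)
P("t2",[(588,263),(680,270),(674,362),(582,354)],.014)
P("open nut",[(470,173)],.026);P("tips",[(526,183),(517,205)],.006)
P("shut nut",[(344,333)],.026);P("tip",[(286,332)],.006)
P("loop",[(334,256),(378,260),(405,263)],.015)
P("fl",[(378,320),(440,328),(409,325)],.02)
P("fs",[(482,333),(530,336),(505,334)],.018)
E
```

```text
t3 [[0.615, 0.414], [0.628, 0.271], [0.393, 0.246], [0.378, 0.384]]
t2 [[0.566, -0.271], [0.556, -0.414], [0.413, -0.396], [0.425, -0.257]]
open nut [[0.709, -0.088]]
tips [[0.699, -0.179], [0.662, -0.164]]
shut nut [[0.453, 0.105]]
tip [[0.456, 0.198]]
loop [[0.576, 0.125], [0.57, 0.056], [0.565, 0.013]]
fl [[0.474, 0.054], [0.462, -0.041], [0.467, 0.006]]
fs [[0.455, -0.105], [0.451, -0.178], [0.454, -0.14]]
```

```bash
python3 -c "
from h import *
go(.709,-.088,.15,71)"
```

```text
row [-3.3788, -2.4663, 0.188, -0.0, 0.0, -0.0389] rows>= 20.1
```

```bash
A='[-0.845,-0.617,0.04,0,0,0,60]'
python3 -m creep '[[-0.845,-0.617,0.04,0,0,0,60],[-0.845,-0.617,0.04,0,0,0,60],[-0.845,-0.617,0.04,0,0,0,60],[-0.845,-0.617,0.04,0,0,0,60],[-0.845,-0.617,0.04,0,0,0,60],[-0.845,-0.617,0.04,0,0,0,60]]'
python3 -m creep '[[-0.845,-0.617,0.05,0,0,0,60],[-0.845,-0.617,0.05,0,0,0,60],[-0.845,-0.617,0.05,0,0,0,60],[-0.845,-0.617,0.05,0,0,0,60],[-0.845,-0.617,0.05,0,0,0,60],[-0.845,-0.617,0.05,0,0,0,60]]'
python3 -m creep '[[-0.845,-0.617,0.05,0,0,0,60],[-0.845,-0.617,0.05,0,0,0,60],[-0.845,-0.617,0.05,0,0,0,60],[-0.845,-0.617,0.05,0,0,0,60],[-0.845,-0.617,0.05,0,0,0,60],[-0.845,-0.617,0.05,0,0,0,60]]'
python3 -m creep '[[-0.845,-0.617,0.05,0,0,-0.039,60],[-0.845,-0.617,0.05,0,0,-0.039,60],[-0.845,-0.617,0.05,0,0,-0.039,60],[-0.845,-0.617,0.05,0,0,-0.039,60],[-0.845,-0.617,0.05,0,0,-0.039,60],[-0.845,-0.617,0.05,0,0,-0.039,60],[-0.845,-0.617,0.05,0,0,-0.039,60]]'
python3 - <<'E'
from h import *
go(.709,-.088,.15,71);st()
im=manip.camera("wrist"); cv2.imwrite("pics/w1.png",cv2.resize(im[:,:,::-1],(800,600)))
for t in ["callipers_open"]: print(manip.spot_in("wrist",t))
print(np.round(manip.camera_model("wrist")["pose"],3).tolist())
E
```

```text
clock: 1.5
tool_pos: [0.4211, 0.4577, 0.1796]
ee_rot: [[-0.894, 0.447, 0.002], [0.447, 0.894, -0.005], [-0.004, -0.003, -1.0]]
contact_force: [0.1, -0.6, -0.4]
finger_gap: 0.061
grip_force: 0.0
clock: 2.0
tool_pos: [0.5177, 0.2726, 0.1695]
ee_rot: [[-0.894, 0.448, 0.002], [0.448, 0.894, -0.004], [-0.003, -0.003, -1.0]]
contact_force: [-0.0, -0.1, -0.8]
finger_gap: 0.0598
grip_force: 0.0
clock: 2.5
tool_pos: [0.6147, 0.0871, 0.1594]
ee_rot: [[-0.894, 0.448, 0.002], [0.448, 0.894, -0.004], [-0.004, -0.003, -1.0]]
contact_force: [-0.0, -0.5, 0.1]
finger_gap: 0.0601
grip_force: 0.0
clock: 3.08
tool_pos: [0.7095, -0.0915, 0.1489]
ee_rot: [[-0.944, 0.33, -0.0], [0.33, 0.944, -0.001], [-0.0, -0.001, -1.0]]
contact_force: [-0.0, 0.5, -0.3]
finger_gap: 0.0604
grip_force: 0.0
row [0.008, 0.0159, -0.0056, -0.0004, 0.0, -0.0015] rows>= 0.1
3.08 [ 0.7095 -0.0915  0.1489] F [-0.   0.5 -0.3] gap 60.4 g 0.0 q7 72.0
[{'centre': [0.707, -0.1124, 0.0064], 'conf': 0.79}]
[[0.325, 0.917, 0.231, 0.644], [0.946, -0.315, -0.081, -0.066], [-0.001, 0.245, -0.97, 0.345], [0.0, 0.0, 0.0, 1.0]]
```

View pics/w1.png

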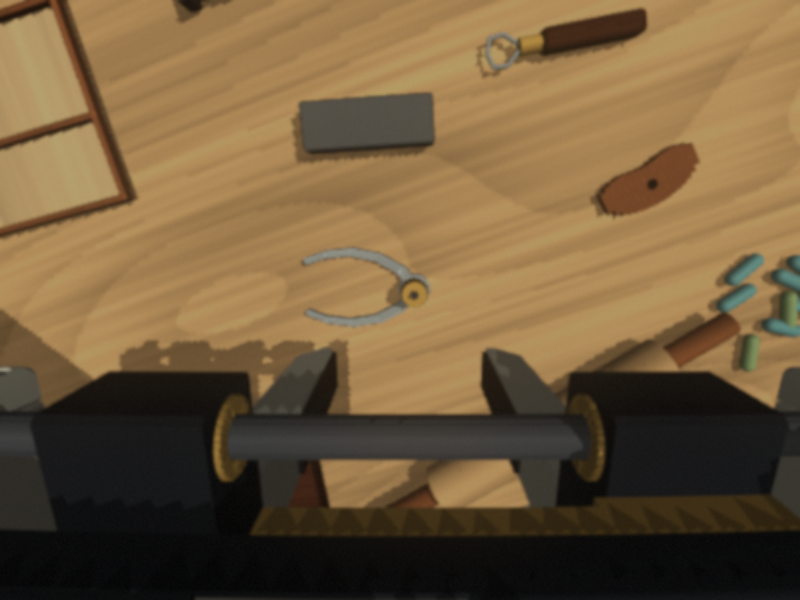

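The wrist picture shows the open callipers well clear of other things, with the nut at (414,293) and the tips at (306,262) and (309,314). The loop tool runs from (646,20) to (487,53).

Run:
```python
from h import *
n=px("wrist",[(414,293)],.026)[0];t=px("wrist",[(305,262),(307,314)],.006)
v=t.mean(0)-n;a=np.degrees(np.arctan2(v[1],v[0]));print(n,t,np.linalg.norm(v),np.linalg.norm(t[0]-t[1]),a)
l=px("wrist",[(646,20),(543,42),(487,53)],.014);v=l[2]-l[0];print(l,np.linalg.norm(v),np.degrees(np.arctan2(v[1],v[0])))
go(n[0],n[1],.0095,a);go(n[0],n[1],.04,a)
```

```text
[ 0.70988042 -0.08500591] [[ 0.66177034 -0.16032924]
 [ 0.70210543 -0.17511189]] 0.087306923818061 0.042958656945916884 -108.66591695726146
[[0.58064611 0.1298598 ]
 [0.57171395 0.05746279]
 [0.5660029  0.01820856]] 0.11260738326278127 -97.4717712822519
row [-0.003, 0.0101, 0.6988, 0.0002, -0.0003, -0.0016] rows>= 3.4
row [-0.0028, 0.0102, 0.5463, 0.0002, -0.0003, -0.0016] rows>= 2.6
```

```bash
python3 -m creep '[[-0.003,0.01,0.54,0,0,0,50],[-0.003,0.01,0.54,0,0,0,50],[-0.003,0.01,0.54,0,0,0,50],[-0.003,0.01,0.62,0,0,0,50],[-0.003,0.01,0.698,0,0,0,50],[-0.003,0.01,0.698,0,0,0,50],[-0.003,0.01,0.698,0,0,0,50],[-0.003,0.01,0.698,0,0,0,8],[-0.003,0.01,0.698,0,0,0,8],[-0.003,0.01,0.698,0,0,0,8],[-0.003,0.01,0.698,0,0,0,8],[-0.003,0.01,0.698,0,0,0,8],[-0.003,0.01,0.698,0,0,0,8],[-0.003,0.01,0.698,0,0,0,8]]'
```

```text
clock: 4.35
tool_pos: [0.7103, -0.0868, 0.0101]
ee_rot: [[-0.946, 0.325, 0.0], [0.325, 0.946, -0.0], [-0.0, 0.0, -1.0]]
contact_force: [-0.5, 0.1, -0.5]
finger_gap: 0.0095
grip_force: 0.0
```

Run:
```python
from h import *
st()
im=manip.camera("wrist"); cv2.imwrite("pics/w2.png",cv2.resize(im[:,:,::-1],(800,600)))
```

```text
4.35 [ 0.7103 -0.0868  0.0101] F [-0.5  0.1 -0.5] gap 9.5 g 0.0 q7 71.0
```

View pics/w2.png

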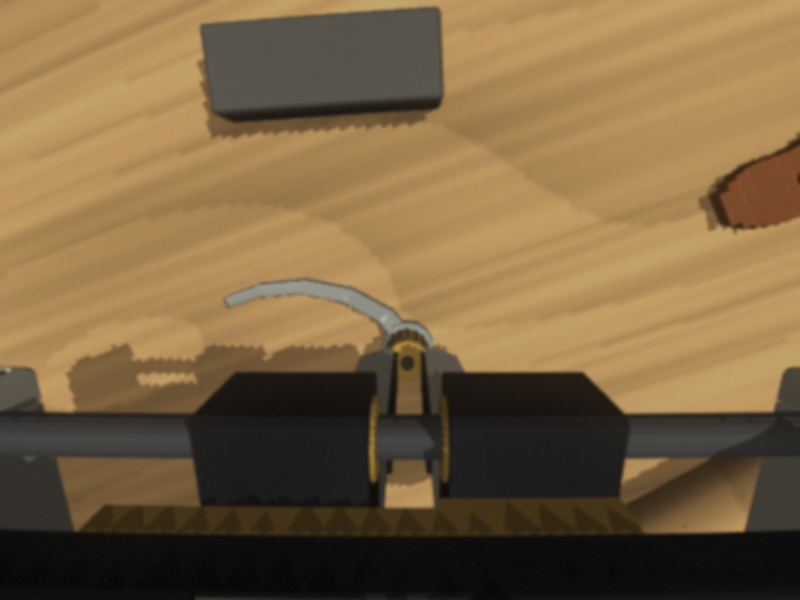

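Run:
```python
from h import *
n=px("wrist",[(407,362),(407,345)],.026);print(n)
for k in n: print(go(k[0],k[1],.0095,71.3))
```

```text
[[ 0.71172112 -0.08987061]
 [ 0.70411647 -0.08724382]]
row [-0.0119, -0.0123, 0.0026, 0.0, 0.0, -0.0016] rows>= 0.1
[-0.00237249 -0.00246779  0.00052676]
row [0.0284, -0.0123, 0.0026, 0.0, 0.0, -0.0016] rows>= 0.1
[ 0.00567304 -0.00245857  0.00052575]
```

Run:
```python
from h import *
m=manip.camera_model("wrist");print(m["fx"],m["distortion"],m["pose"][:3,3])
for p,z in [([(202,25),(440,8)],.022),([(386,335),(430,335)],.007),([(391,362),(426,362)],.026),([(391,362),(426,362)],.05)]:
  a=px("wrist",p,z);print(a,np.linalg.norm(a[0]-a[1]))
im=manip.camera("wrist")[190:260,210:310]; cv2.imwrite("pics/w3.png",cv2.resize(im[:,:,::-1],(800,560),interpolation=cv2.INTER_CUBIC))
```

```text
273.57067986682324 [-0.02952884  0.          0.          0.          0.        ] [ 0.64568453 -0.0659298   0.20596066]
[[ 0.55642782 -0.12025934]
 [ 0.58154322 -0.0316187 ]] 0.09213005859665589
[[ 0.70209487 -0.09750498]
 [ 0.70906921 -0.07720435]] 0.021465254273000382
[[ 0.70939039 -0.09666171]
 [ 0.71449094 -0.08180857]] 0.015704500494329292
[[ 0.70089442 -0.09256323]
 [ 0.70531475 -0.07969094]] 0.013610109367139333
```

View pics/w3.png

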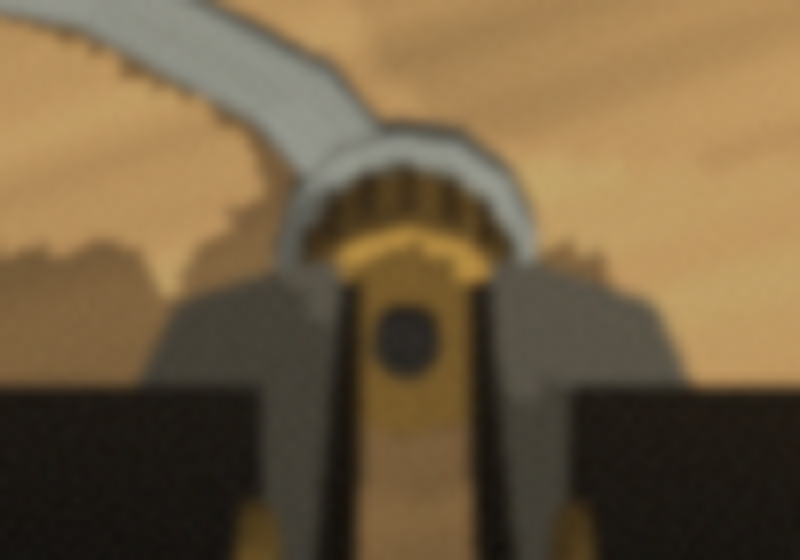

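```bash
python3 -m creep '[[0,0,0,0,0,0,0],[0,0,0,0,0,0,0],[0,0,0,0,0,0,0],[0,0,0,0,0,0,0]]'
```

```text
clock: 4.78
tool_pos: [0.7102, -0.0867, 0.0099]
ee_rot: [[-0.946, 0.325, -0.0], [0.325, 0.946, 0.0], [0.0, -0.0, -1.0]]
contact_force: [0.2, -0.6, 0.5]
finger_gap: 0.0006
grip_force: 0.0
```

Run:
```python
from h import *
a=manip.camera("side")[140:240,280:400]; w=manip.camera("wrist")[190:290,200:320]
cv2.imwrite("pics/s4.png",cv2.resize(np.hstack([a,w])[:,:,::-1],(792,330),interpolation=cv2.INTER_CUBIC))
m=manip.camera_model("side");T=np.linalg.inv(m["pose"]);o=manip.get_obs()
for dz in (0,.02):
  p=np.array(o["tool_pos"])+[0,0,dz];c=T[:3,:3]@p+T[:3,3];u,v=c[:2]/c[2]*[m["fx"],m["fy"]]+[m["cx"],m["cy"]];print(u,v,(u-280)*3.3,(v-140)*3.3)
```

```text
332.6358903545017 191.46192983249256 173.69843816985568 169.82436844722542
333.33597826128664 185.48936566975917 176.0087282622459 150.11490671020525
```

View pics/s4.png

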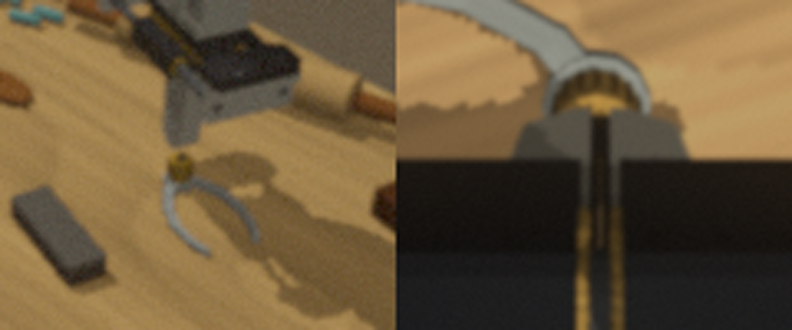

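Run:
```python
from h import *
def pr(cam,p):
  m=manip.camera_model(cam);T=np.linalg.inv(m["pose"]);c=T[:3,:3]@p+T[:3,3];return c[:2]/c[2]*[m["fx"],m["fy"]]+[m["cx"],m["cy"]]
s=np.array([.3179,.6516,.1875]);y=np.array([.438,.899,0])
for k in (-.055,.055): print("side start x800",pr("side",s+k*y)/.64)
p=np.array(manip.get_obs()["tool_pos"])
w=manip.camera_model("wrist")["pose"]; print("wrist px of TCP +dz, x800")
for dz in (0,.01,.02,.03,.04): print(pr("wrist",p+[0,0,dz])/.64, (pr("wrist",p+[0,0,dz])-[200,190])*3.3+[396,0], "side",(pr("side",p+[0,0,dz])-[280,140])*3.3)
R=np.array(manip.get_obs()["ee_rot"]);print("cam in tool",R.T@(w[:3,3]-p))
# two-view: nut top
print(px("side",[(280+180/3.3,140+155/3.3)],.026,s=1))
```

```text
side start x800 [ 95.03255392 141.98181574]
side start x800 [ 99.29528241 118.05210283]
wrist px of TCP +dz, x800
[412.10515202 344.99672356] [606.36608107 101.63308016] side [173.69843817 169.82436845]
[412.24031702 352.12347415] [606.65154954 116.6847774 ] side [174.84755761 160.02104301]
[412.38948069 359.98832321] [606.96658322 133.29533861] side [176.00872826 150.11490671]
[412.55493651 368.71219706] [607.31602592 151.7201602 ] side [177.1821407  140.10433371]
[412.7395079  378.44396395] [607.70584069 172.27365187] side [178.36798955 129.9876637 ]
cam in tool [ 0.06782408 -0.00134556 -0.19593226]
[[ 0.71200281 -0.08990536]]
```

The side crop shows the finger tips about 20–25 mm above where the reported TCP should be. They closed over the nut without touching it. I'll open, recentre and lower in small steps while watching the force.

```bash
python3 -m creep '[[-0.012,-0.014,0,0,0,0,50],[-0.012,-0.014,0,0,0,0,50],[-0.012,-0.014,0,0,0,0,50],[-0.012,-0.014,0,0,0,0,50],[-0.012,-0.014,0,0,0,0,50],[-0.012,-0.014,0,0,0,0,50],[-0.012,-0.014,0.025,0,0,0,50],[-0.012,-0.014,0.05,0,0,0,50],[-0.012,-0.014,0.05,0,0,0,50]]'
python3 - <<'E'
from h import *
a=manip.camera("side")[150:230,300:380]; w=manip.camera("wrist")[180:260,200:320]
cv2.imwrite("pics/s5.png",cv2.resize(np.hstack([a,w])[:,:,::-1],(800,320),interpolation=cv2.INTER_CUBIC))
E
```

```text
clock: 5.63
tool_pos: [0.7108, -0.0899, -0.0014]
ee_rot: [[-0.946, 0.325, -0.002], [0.325, 0.946, 0.0], [0.002, -0.0, -1.0]]
contact_force: [-0.6, -0.2, 0.2]
finger_gap: 0.0497
grip_force: 0.0
```

View pics/s5.png

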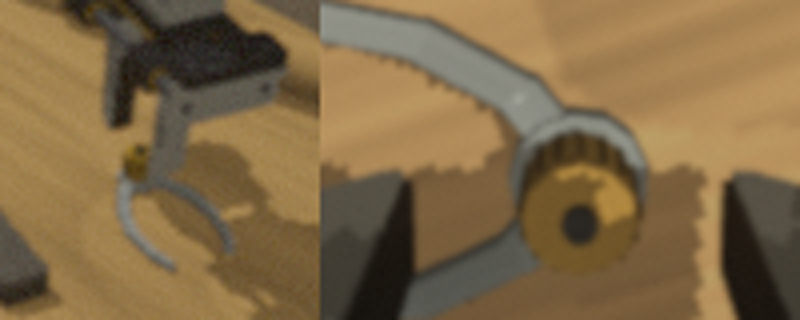

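Run:
```python
from h import *
def pr(cam,p):
  m=manip.camera_model(cam);T=np.linalg.inv(m["pose"]);c=T[:3,:3]@p+T[:3,3];return c[:2]/c[2]*[m["fx"],m["fy"]]+[m["cx"],m["cy"]]
o=manip.get_obs();p=np.array(o["tool_pos"]);y=np.array(o["ee_rot"])[:,1]
for z in (0,.01,.015,.02,.025,.03): q=p.copy();q[2]=z;print(z,[np.round(pr("side",q+k*y),1).tolist() for k in (-.034,.034)])
n=px("wrist",[(200+ (580-320)/4,180+224/4)],.026,s=1)[0];print(n);go(n[0],n[1],0,71.3)
```

```text
0 [[339.8, 202.2], [327.4, 187.7]]
0.01 [[340.2, 199.3], [327.7, 184.8]]
0.015 [[340.4, 197.8], [327.9, 183.3]]
0.02 [[340.6, 196.3], [328.1, 181.8]]
0.025 [[340.8, 194.8], [328.2, 180.3]]
0.03 [[341.0, 193.2], [328.4, 178.9]]
[ 0.71282273 -0.08981379]
row [-0.0072, 0.0037, -0.0034, -0.0001, -0.0003, -0.0015] rows>= 0.0
```

```bash
python3 -m creep '[[-0.007,0.004,0.02,0,0,0,50],[-0.007,0.004,0.04,0,0,0,50],[-0.007,0.004,0.053,0,0,0,50],[-0.007,0.004,0.053,0,0,0,50],[-0.007,0.004,0.053,0,0,0,50],[-0.007,0.004,0.053,0,0,0,8],[-0.007,0.004,0.053,0,0,0,8],[-0.007,0.004,0.053,0,0,0,8],[-0.007,0.004,0.053,0,0,0,8],[-0.007,0.004,0.053,0,0,0,8],[-0.007,0.004,0.053,0,0,0,8],[-0.007,0.004,0.053,0,0,0,8]]'
```

```text
clock: 6.73
tool_pos: [0.7133, -0.0898, -0.0105]
ee_rot: [[-0.946, 0.325, 0.0], [0.325, 0.946, 0.0], [-0.0, 0.0, -1.0]]
contact_force: [-0.4, -0.3, 1.4]
finger_gap: 0.0182
grip_force: 30.0
```

```bash
python3 -m creep '[[0,0,-0.1,0,0,0,8],[0,0,-0.2,0,0,0,8],[0,0,-0.4,0,0,0,8],[0,0,-0.4,0,0,0,8],[0,0,-0.4,0,0,0,8]]'
python3 - <<'E'
from h import *
go(.4315,.356,.07,96)
a=manip.camera("side")[100:260,260:420]; w=manip.camera("wrist")[100:260,150:390]
cv2.imwrite("pics/s6.png",cv2.resize(np.hstack([a,w])[:,:,::-1],(800,320),interpolation=cv2.INTER_CUBIC))
E
```

```text
clock: 7.15
tool_pos: [0.7148, -0.09, 0.0719]
ee_rot: [[-0.946, 0.325, 0.004], [0.325, 0.946, -0.0], [-0.004, 0.001, -1.0]]
contact_force: [-0.1, -0.1, -1.4]
finger_gap: 0.0185
grip_force: 30.0
row [2.0652, 1.6478, 0.0022, 0.0, 0.0014, -0.1388] rows>= 12.7
```

View pics/s6.png

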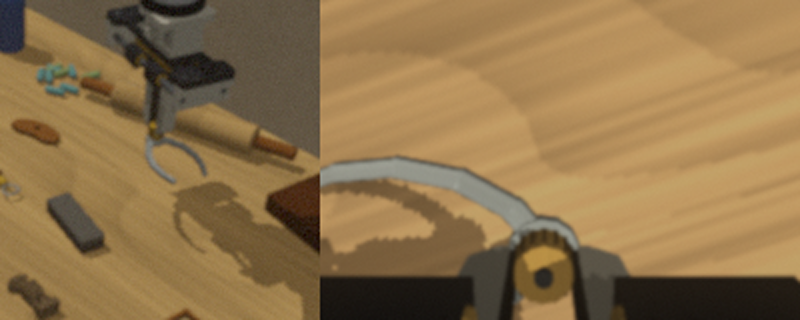

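The callipers are held level by the nut. Carrying them to the widest bay.

```bash
python3 -m creep '[[0.688,0.549,0,0,0,0,8],[0.688,0.549,0,0,0,0,8],[0.688,0.549,0,0,0,0,8],[0.688,0.549,0,0,0,0,8],[0.688,0.549,0,0,0,0,8]]'
python3 -m creep '[[0.688,0.549,0,0,0,0,8],[0.688,0.549,0,0,0,0,8],[0.688,0.549,0,0,0,0,8],[0.688,0.549,0,0,0,0,8],[0.688,0.549,0,0,0,0,8]]'
python3 -m creep '[[0.688,0.549,0,0,0,-0.139,8],[0.688,0.549,0,0,0,-0.139,8],[0.688,0.549,0,0,0,-0.139,8],[0.688,0.549,0,0,0,-0.139,8],[0.688,0.549,0,0,0,-0.139,8],[0.688,0.549,0,0,0,-0.139,8],[0.688,0.549,0,0,0,-0.139,8]]'
python3 - <<'E'
from h import *
im=manip.camera("wrist");im=manip.camera("wrist");st(); cv2.imwrite("pics/w7.png",cv2.resize(im[:,:,::-1],(800,600)))
go(.4315,.356,-.0045,96)
E
```

```text
clock: 7.67
tool_pos: [0.6136, 0.0659, 0.0677]
ee_rot: [[-0.948, 0.319, -0.006], [0.319, 0.948, 0.003], [0.006, 0.001, -1.0]]
contact_force: [-0.1, 0.8, -1.8]
finger_gap: 0.0188
grip_force: 30.0
clock: 8.08
tool_pos: [0.5193, 0.2137, 0.068]
ee_rot: [[-0.948, 0.318, -0.004], [0.318, 0.948, 0.002], [0.005, 0.0, -1.0]]
contact_force: [0.8, 0.5, -1.1]
finger_gap: 0.0185
grip_force: 30.0
clock: 8.67
tool_pos: [0.4295, 0.3555, 0.0684]
ee_rot: [[-0.994, -0.106, -0.001], [-0.106, 0.994, -0.002], [0.001, -0.001, -1.0]]
contact_force: [0.9, -0.4, -0.9]
finger_gap: 0.0185
grip_force: 30.0
8.77 [0.4307 0.354  0.0687] F [ 0.3  0.1 -0.3] gap 18.5 g 30.0 q7 46.0
row [-0.0051, 0.01, 0.366, -0.0005, -0.0002, -0.0005] rows>= 1.8
```

View pics/w7.png

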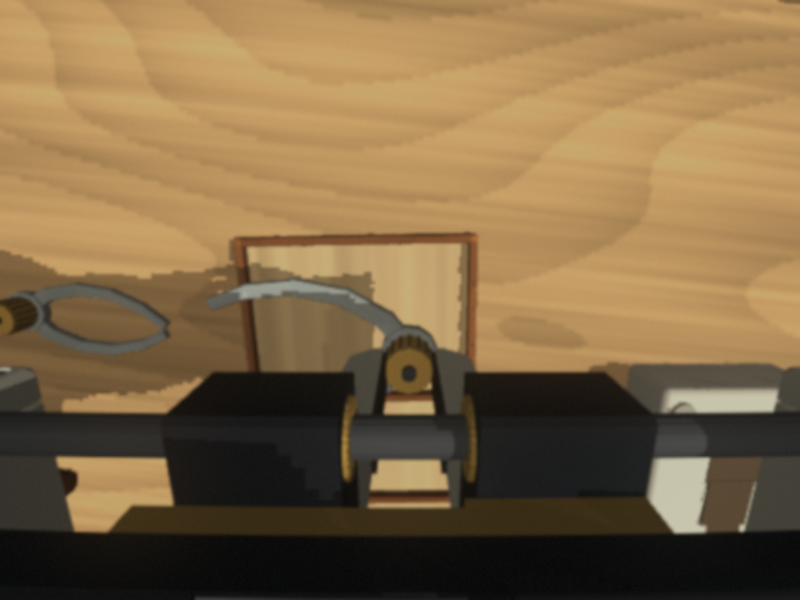

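Near-wall corners of the three-bay tray are at (236,240) and (476,236). The callipers hang along the bay. The shut callipers are at left, tips at (167,328).

Run:
```python
from h import *
c=px("wrist",[(236,240),(476,236)],.014);v=c[1]-c[0];print(c,np.linalg.norm(v),np.degrees(np.arctan2(v[1],v[0])))
u=v/np.linalg.norm(v);w=np.array([u[1],-u[0]]) # tray y, tray x
mid=c.mean(0);print("centre",mid+.122*w,"bays",[(mid+(.122+b)*w).round(4).tolist() for b in (-.069,.020,.089)],u)
n=px("wrist",[(409,372)],.026+.08)[0];print("nut",n)
```

```text
[[0.39498057 0.24698728]
 [0.37842446 0.38615639]] 0.1401504347122021 96.78424792133606
centre [0.50784828 0.33098382] bays [[0.4393, 0.3228], [0.5277, 0.3333], [0.5962, 0.3415]] [-0.11813097  0.99299802]
nut [0.42851989 0.35250994]
```

```bash
python3 -m creep '[[-0.012,0.009,0.15,0,0,0,8],[-0.012,0.009,0.3,0,0,0,8],[-0.012,0.009,0.33,0,0,0,8],[-0.012,0.009,0.35,0,0,0,8],[-0.012,0.009,0.364,0,0,0,8],[-0.012,0.009,0.364,0,0,0,8],[-0.012,0.009,0.364,0,0,0,8]]'
```

```text
clock: 9.35
tool_pos: [0.4329, 0.3581, -0.0025]
ee_rot: [[-0.995, -0.105, 0.001], [-0.105, 0.995, 0.001], [-0.001, 0.001, -1.0]]
contact_force: [0.2, 0.1, 0.8]
finger_gap: 0.0184
grip_force: 30.0
```

```bash
python3 -m creep '[[0,0,0.005,0,0,0,8],[0,0,0.005,0,0,0,8],[0,0,0.005,0,0,0,30],[0,0,0.005,0,0,0,30],[0,0,0.005,0,0,0,30],[0,0,0.005,0,0,0,30],[0,0,-0.1,0,0,0,30],[0,0,-0.2,0,0,0,30],[0,0,-0.4,0,0,0,40],[0,0,-0.5,0,0,0,40],[0,0,-0.5,0,0,0,40],[0,0,-0.5,0,0,0,40]]'
python3 - <<'E'
from h import *
go(.470,.015,.105,83)
E
```

```text
clock: 10.35
tool_pos: [0.4328, 0.3584, 0.0977]
ee_rot: [[-0.994, -0.105, 0.002], [-0.105, 0.994, 0.002], [-0.002, 0.002, -1.0]]
contact_force: [0.3, 0.2, -1.2]
finger_gap: 0.0395
grip_force: 0.0
row [-0.0046, -1.7272, -0.0393, 0.0006, 0.0007, 0.0724] rows>= 8.3
```

Run:
```python
from h import *
go(.52,.17,.06,-7)
```

```text
row [-0.3341, -0.9831, 0.1877, 0.001, 0.0, 0.5724] rows>= 14.4
```

```bash
python3 -m creep '[[-0.334,-0.983,0.19,0,0,0.572,40],[-0.334,-0.983,0.19,0,0,0.572,40],[-0.334,-0.983,0.19,0,0,0.572,0],[-0.334,-0.983,0.19,0,0,0.572,0],[-0.334,-0.983,0.19,0,0,0.572,0],[-0.334,-0.983,0.19,0,0,0.572,0],[-0.334,-0.983,0.19,0,0,0.572,0],[-0.334,-0.983,0.19,0,0,0.572,0],[-0.334,-0.983,0.19,0,0,0.572,0],[-0.334,-0.983,0.19,0,0,0.572,0],[-0.334,-0.983,0.19,0,0,0.572,0],[-0.334,-0.983,0.19,0,0,0.572,0],[-0.334,-0.983,0.19,0,0,0.572,0],[-0.334,-0.983,0.19,0,0,0.572,0],[-0.334,-0.983,0.19,0,0,0.572,0],[-0.334,-0.983,0.19,0,0,0.572,0]]'
python3 -m creep '[[0,0,0.2,0,0,0,0],[0,0,0.34,0,0,0,0],[0,0,0.36,0,0,0,0],[0,0,0.36,0,0,0,0]]'
python3 -m creep '[[0,0,0.01,0,0,0,0],[0,0,0.015,0,0,0,0],[0,0,0.015,0,0,0,0]]'
python3 -m creep '[[0,0,0.01,0,0,0,0],[0,0,0.015,0,0,0,0],[0,0,0.015,0,0,0,0]]'
```

```text
clock: 11.68
tool_pos: [0.5184, 0.1692, 0.0571]
ee_rot: [[0.122, 0.993, -0.002], [0.993, -0.122, -0.002], [-0.002, -0.002, -1.0]]
contact_force: [0.4, -0.8, -1.3]
finger_gap: 0.0003
grip_force: 0.0
clock: 12.02
tool_pos: [0.5177, 0.1686, -0.0153]
ee_rot: [[0.12, 0.993, -0.004], [0.993, -0.12, -0.002], [-0.002, -0.004, -1.0]]
contact_force: [0.1, -0.3, -0.2]
finger_gap: 0.0007
grip_force: 0.0
clock: 12.27
tool_pos: [0.5199, 0.1697, -0.0154]
ee_rot: [[0.12, 0.993, 0.001], [0.993, -0.12, 0.001], [0.001, 0.001, -1.0]]
contact_force: [0.3, 0.3, 0.2]
finger_gap: 0.0006
grip_force: 0.0
clock: 12.52
tool_pos: [0.5195, 0.1697, -0.0191]
ee_rot: [[0.12, 0.993, 0.001], [0.993, -0.12, 0.0], [0.0, 0.001, -1.0]]
contact_force: [0.7, -0.1, 0.1]
finger_gap: 0.0003
grip_force: 0.0
```

```bash
python3 -m creep '[[0,0,0.008,0,0,0,0],[0,0,0.008,0,0,0,0],[0,0,0.008,0,0,0,0]]' | egrep 'tool_pos|force'
python3 -m creep '[[0,0,0.008,0,0,0,0],[0,0,0.008,0,0,0,0],[0,0,0.008,0,0,0,0]]'| egrep 'tool_pos|force'
python3 -c "
from h import *
st()"
```

```text
tool_pos: [0.5193, 0.1695, -0.0211]
contact_force: [-1.3, -0.1, -0.2]
grip_force: 0.0
tool_pos: [0.5192, 0.1695, -0.0228]
contact_force: [0.5, -0.2, -0.6]
grip_force: 0.0
13.02 [ 0.5192  0.1695 -0.0228] F [ 0.5 -0.2 -0.6] gap 0.2 g 0.0 q7 0.0
```

```bash
python3 -m creep '[[0,0,0.007,0,0,0,0],[0,0,0.007,0,0,0,0],[0,0,0.007,0,0,0,0]]' | egrep 'tool_pos|t_force'
python3 -m creep '[[0,0,0.007,0,0,0,0],[0,0,0.007,0,0,0,0],[0,0,0.007,0,0,0,0]]'| egrep 'tool_pos|t_force'
```

```text
tool_pos: [0.5193, 0.1695, -0.0242]
contact_force: [-0.7, -0.8, -0.6]
tool_pos: [0.5192, 0.1695, -0.0255]
contact_force: [-0.9, -0.4, -0.9]
```

```bash
python3 -m creep '[[0,0,0.007,0,0,0,0],[0,0,0.007,0,0,0,0],[0,0,0.007,0,0,0,0]]' | egrep 'tool_pos|t_force'
python3 -m creep '[[0,0,0.007,0,0,0,0],[0,0,0.007,0,0,0,0],[0,0,0.007,0,0,0,0]]'| egrep 'tool_pos|t_force'
```

```text
tool_pos: [0.5192, 0.1695, -0.0269]
contact_force: [-0.0, 0.1, 0.6]
tool_pos: [0.5192, 0.1695, -0.0283]
contact_force: [0.2, 0.2, 0.3]
```

```bash
python3 -m creep '[[0,0,0.007,0,0,0,0],[0,0,0.007,0,0,0,0],[0,0,0.007,0,0,0,0]]' | egrep 'tool_pos|t_force'
python3 -m creep '[[0,0,0.007,0,0,0,0],[0,0,0.007,0,0,0,0],[0,0,0.007,0,0,0,0]]'| egrep 'tool_pos|t_force'
python3 -m creep '[[0,0,0.007,0,0,0,0],[0,0,0.007,0,0,0,0],[0,0,0.007,0,0,0,0]]'| egrep 'tool_pos|t_force'
```

```text
tool_pos: [0.5192, 0.1695, -0.0297]
contact_force: [0.2, -0.4, 0.3]
tool_pos: [0.5194, 0.1695, -0.0307]
contact_force: [-0.7, 0.2, 5.0]
tool_pos: [0.5194, 0.1696, -0.0308]
contact_force: [-4.1, -2.1, 25.5]
```

Contact with the bench comes at a reported z of −0.0305, so the true tip height is the reported z plus 30.5 mm. Next the large fish.

```bash
python3 -m creep '[[0,0,-0.2,0,0,0,55],[0,0,-0.4,0,0,0,55],[0,0,-0.5,0,0,0,55],[0,0,-0.5,0,0,0,55]]' | egrep 'tool_pos|t_force'
python3 -c "
from h import *
go(.467,.006,.07,-7)"
```

```text
tool_pos: [0.5214, 0.1701, 0.0714]
contact_force: [0.0, -0.3, 0.0]
row [-0.8474, -0.1709, 0.0036, 0.0017, -0.001, 0.0004] rows>= 4.1
```

```bash
python3 -m creep '[[-0.847,-0.171,0,0,0,0,55],[-0.847,-0.171,0,0,0,0,55],[-0.847,-0.171,0,0,0,0,55],[-0.847,-0.171,0,0,0,0,55],[-0.847,-0.171,0,0,0,0,55],[-0.847,-0.171,0,0,0,0,55],[-0.847,-0.171,0,0,0,0,55]]' | egrep 'tool_pos|t_force'
python3 - <<'E'
from h import *
im=manip.camera("wrist");im=manip.camera("wrist");st(); cv2.imwrite("pics/w8.png",cv2.resize(im[:,:,::-1],(800,600)))
for t in ("fish_large","callipers_shut"): print(manip.spot_in("wrist",t))
E
```

```text
tool_pos: [0.4652, 0.0056, 0.0672]
contact_force: [0.7, 0.7, 0.3]
15.78 [0.4656 0.007  0.0672] F [-0.6 -0.3 -0.2] gap 54.9 g 0.0 q7 12.0
[{'centre': [0.4724, 0.016, 0.0211], 'conf': 0.68}]
[{'centre': [0.4521, 0.1296, 0.0084], 'conf': 0.74}]
```

View pics/w8.png

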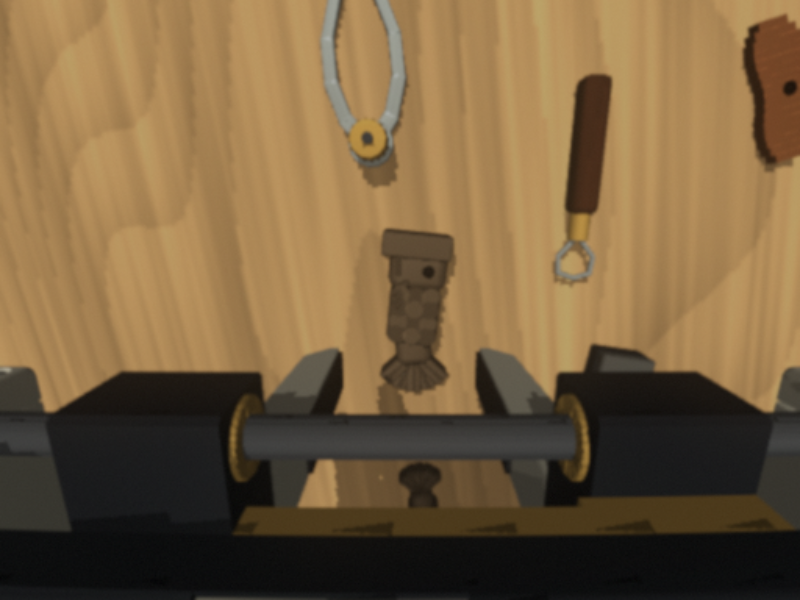

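In this view the large fish has its plinth end at (418,233), tail end at (415,390) and body sides at 387 and 441. The shut callipers' nut is at (368,138), and the loop tool's handle runs (594,76) to (581,213).

Run:
```python
from h import *
m=manip.camera_model("wrist")
f=px("wrist",[(418,233),(415,390),(387,310),(441,312)],.02);L=f[0]-f[1];u=L/np.linalg.norm(L);a=np.degrees(np.arctan2(L[1],L[0]))
o=f[0]-.048*u; o2=f[1]+.052*u; print("fish",f.round(4).tolist(),np.linalg.norm(L),a,o,o2,f[2:].mean(0))
n=px("wrist",[(368,138)],.026)[0];t=px("wrist",[(331,0),(381,0)],.006);print("shut nut",n,t)
l=px("wrist",[(594,76),(581,213),(573,283)],.015);v=l[2]-l[0];g=l[0]+.045*v/np.linalg.norm(v);print("loop",l.tolist(),np.linalg.norm(v),np.degrees(np.arctan2(v[1],v[0])),"grip",g)
c=(o+o2)/2; go(c[0],c[1],.005,a-90);go(c[0],c[1],-.0205,a-90)
```

```text
fish [[0.4758, 0.0545], [0.4632, -0.0404], [0.4527, 0.0123], [0.4841, 0.0073]] 0.09576229138121753 82.42812399801329 [0.4694782  0.00696124] [0.4700366 0.011162 ] [0.46837124 0.00978762]
shut nut [0.45535857 0.1068927 ] [[0.44394    0.18115527]
 [0.4703488  0.17788216]]
loop [[0.5784322991156863, 0.12573059589017738], [0.569471127108817, 0.05462204625533833], [0.563830475953799, 0.014417207749436098]] 0.11226701928448242 -97.47325233266241 grip [0.57257945 0.08111284]
row [0.0121, 0.0202, 0.3112, 0.0, -0.0001, 0.0045] rows>= 1.5
row [0.0121, 0.0202, 0.4387, 0.0, -0.0001, 0.0045] rows>= 2.1
```

```bash
python3 -m creep '[[0.012,0.02,0.15,0,0,0.004,55],[0.012,0.02,0.3,0,0,0.004,55],[0.012,0.02,0.38,0,0,0.004,55],[0.012,0.02,0.41,0,0,0.004,55],[0.012,0.02,0.438,0,0,0.004,55],[0.012,0.02,0.438,0,0,0.004,55],[0.012,0.02,0.438,0,0,0.004,20],[0.012,0.02,0.438,0,0,0.004,20],[0.012,0.02,0.438,0,0,0.004,20],[0.012,0.02,0.438,0,0,0.004,20],[0.012,0.02,0.438,0,0,0.004,20],[0.012,0.02,0.438,0,0,0.004,20],[0.012,0.02,0.438,0,0,0.004,20],[0.012,0.02,0.438,0,0,0.004,20]]'
```

```text
clock: 17.05
tool_pos: [0.4694, 0.0075, -0.0194]
ee_rot: [[0.133, 0.991, 0.001], [0.991, -0.133, 0.0], [0.0, 0.001, -1.0]]
contact_force: [-1.3, 0.7, 7.0]
finger_gap: 0.03
grip_force: 29.3
```

```bash
python3 -m creep '[[0,0,-0.05,0,0,0,20],[0,0,-0.2,0,0,0,20],[0,0,-0.4,0,0,0,20],[0,0,-0.4,0,0,0,20],[0,0,-0.4,0,0,0,20]]'
python3 - <<'E'
from h import *
go(.526,.333,.06,6.5)
E
```

```text
clock: 17.47
tool_pos: [0.4705, 0.0078, 0.0618]
ee_rot: [[0.132, 0.991, 0.004], [0.991, -0.132, 0.0], [0.001, 0.004, -1.0]]
contact_force: [0.3, -0.6, -2.1]
finger_gap: 0.0299
grip_force: 29.2
row [1.6483, 0.0603, 0.0107, 0.0014, -0.0002, -0.0783] rows>= 7.9
```

```bash
python3 -m creep '[[0.824,0.03,0,0,0,0,20],[0.824,0.03,0,0,0,0,20],[0.824,0.03,0,0,0,0,20],[0.824,0.03,0,0,0,0,20],[0.824,0.03,0,0,0,0,20]]' | egrep 'tool_pos'
python3 -m creep '[[0.824,0.03,0,0,0,-0.078,20],[0.824,0.03,0,0,0,-0.078,20],[0.824,0.03,0,0,0,-0.078,20],[0.824,0.03,0,0,0,-0.078,20],[0.824,0.03,0,0,0,-0.078,20],[0.824,0.03,0,0,0,-0.078,20],[0.824,0.03,0,0,0,-0.078,20],[0.824,0.03,0,0,0,-0.078,20]]' | egrep 'tool_pos|force|gap'
python3 - <<'E'
from h import *
im=manip.camera("wrist");im=manip.camera("wrist");st(); cv2.imwrite("pics/w9.png",cv2.resize(im[:,:,::-1],(800,600)))
go(.526,.333,-.0134,6.5)
E
```

```text
tool_pos: [0.4973, 0.1792, 0.0583]
tool_pos: [0.5246, 0.3302, 0.0592]
contact_force: [0.2, 0.2, -0.8]
finger_gap: 0.0299
grip_force: 29.2
18.65 [0.5249 0.3305 0.0598] F [ 0.  -0.1 -1.2] gap 30.1 g 29.2 q7 -6.0
row [0.012, 0.0069, 0.3657, -0.0002, 0.0002, -0.0013] rows>= 1.8
```

View pics/w9.png

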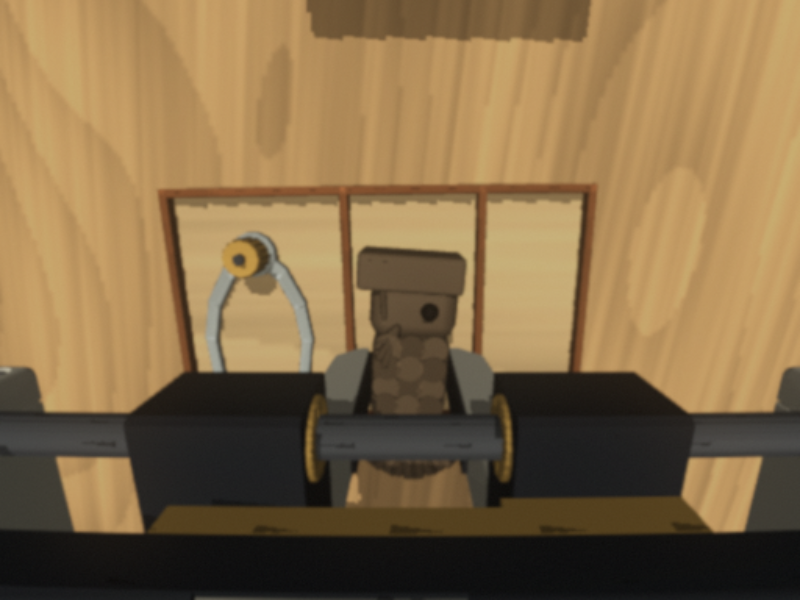

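The open callipers lie flat in the widest bay, and the fish is held over the middle bay. The far-wall corners are at (161,192) and (595,187).

Run:
```python
from h import *
p=px("wrist",[(161,192),(345,189),(483,187),(595,187)],.014);v=p[3]-p[0];u=v/np.linalg.norm(v);w=np.array([-u[1],u[0]]);print(p.round(4).tolist(),np.linalg.norm(v),np.degrees(np.arctan2(v[1],v[0])))
c=p[[0,3]].mean(0)-.072*w;print(c,[(c+b*u).round(4).tolist() for b in (-.069,.02,.089)])
go(*(c+.02*u),-.0134,6.5)
```

```text
[[0.3802, 0.3865], [0.4815, 0.3985], [0.5563, 0.4078], [0.6174, 0.4148]] 0.2388418450062451 6.822147661244067
[0.50737622 0.32914655] [[0.4389, 0.321], [0.5272, 0.3315], [0.5957, 0.3397]]
row [0.004, 0.0123, 0.3657, -0.0002, 0.0002, -0.0013] rows>= 1.8
```

```bash
python3 -m creep '[[0.004,0.012,0.15,0,0,0,20],[0.004,0.012,0.28,0,0,0,20],[0.004,0.012,0.33,0,0,0,20],[0.004,0.012,0.35,0,0,0,20],[0.004,0.012,0.36,0,0,0,20],[0.004,0.012,0.36,0,0,0,20],[0.004,0.012,0.36,0,0,0,20],[0.004,0.012,0.36,0,0,0,20]]' | egrep 'tool_pos|force|gap'
python3 -m creep '[[0,0,0.005,0,0,0,20],[0,0,0.005,0,0,0,20],[0,0,0.005,0,0,0,20]]' | egrep 'tool_pos|t_force'
```

```text
tool_pos: [0.5278, 0.3338, -0.0109]
contact_force: [0.0, -0.5, -1.1]
finger_gap: 0.0304
grip_force: 29.2
tool_pos: [0.5273, 0.3337, -0.0127]
contact_force: [1.0, -0.8, -1.5]
```

```bash
python3 -m creep '[[0,0,0.005,0,0,0,20],[0,0,0.005,0,0,0,20],[0,0,0.005,0,0,0,20]]' | egrep 'tool_pos|t_force'
python3 -m creep '[[0,0,0.004,0,0,0,20],[0,0,0.004,0,0,0,20],[0,0,0.004,0,0,0,20]]' | egrep 'tool_pos|t_force'
```

```text
tool_pos: [0.5273, 0.3337, -0.0133]
contact_force: [-1.2, 0.3, 6.4]
tool_pos: [0.5273, 0.3338, -0.0134]
contact_force: [-4.2, -1.7, 15.9]
```

```bash
python3 -m creep '[[0,0,-0.003,0,0,0,28],[0,0,-0.003,0,0,0,34],[0,0,-0.003,0,0,0,40],[0,0,-0.003,0,0,0,40],[0,0,-0.003,0,0,0,40],[0,0,-0.003,0,0,0,40],[0,0,-0.1,0,0,0,40],[0,0,-0.25,0,0,0,40],[0,0,-0.4,0,0,0,40],[0,0,-0.4,0,0,0,40]]' | egrep 'tool_pos|t_force|gap'
python3 - <<'E'
from h import *
go(.5726,.081,.065,-7.5)
E
```

```text
tool_pos: [0.5298, 0.3345, 0.0698]
contact_force: [0.8, 0.9, -0.2]
finger_gap: 0.0403
row [-1.2833, 0.0721, 0.0207, 0.0017, -0.0011, 0.077] rows>= 6.2
```

```bash
python3 -m creep '[[-0.64,0.036,0,0,0,0,40],[-0.64,0.036,0,0,0,0,40],[-0.64,0.036,0,0,0,0,40],[-0.64,0.036,0,0,0,0,40]]' | egrep 'tool_pos'
python3 -m creep '[[-0.643,0.036,0.02,0,0,0.077,40],[-0.643,0.036,0.02,0,0,0.077,40],[-0.643,0.036,0.02,0,0,0.077,40],[-0.643,0.036,0.02,0,0,0.077,40],[-0.643,0.036,0.02,0,0,0.077,40],[-0.643,0.036,0.02,0,0,0.077,40],[-0.643,0.036,0.02,0,0,0.077,40],[-0.643,0.036,0.02,0,0,0.077,40]]' | egrep 'tool_pos'
python3 - <<'E'
from h import *
go(.5726,.081,-.0205,-7.5)
E
```

```text
tool_pos: [0.5501, 0.1979, 0.0656]
tool_pos: [0.5699, 0.0822, 0.0609]
row [-0.0043, 0.0144, 0.4072, -0.0001, -0.0002, 0.0011] rows>= 2.0
```

```bash
python3 -m creep '[[-0.004,0.01,0.15,0,0,0,40],[-0.004,0.012,0.3,0,0,0,40],[-0.004,0.012,0.37,0,0,0,40],[-0.004,0.012,0.408,0,0,0,40],[-0.004,0.012,0.408,0,0,0,40],[-0.004,0.012,0.408,0,0,0,6],[-0.004,0.012,0.408,0,0,0,6],[-0.004,0.012,0.408,0,0,0,6],[-0.004,0.012,0.408,0,0,0,6],[-0.004,0.012,0.408,0,0,0,6],[-0.004,0.012,0.408,0,0,0,6],[-0.004,0.012,0.408,0,0,0,6]]' | egrep 'tool_pos|force|gap'
python3 -m creep '[[0,0,-0.05,0,0,0,6],[0,0,-0.2,0,0,0,6],[0,0,-0.4,0,0,0,6],[0,0,-0.4,0,0,0,6],[0,0,-0.4,0,0,0,6]]' | egrep 'tool_pos|force|gap'
python3 - <<'E'
from h import *
go(.595,.328,.06,6.7)
E
```

```text
tool_pos: [0.5731, 0.0793, -0.0195]
contact_force: [0.2, 0.8, 6.9]
finger_gap: 0.0154
grip_force: 30.0
tool_pos: [0.5737, 0.0793, 0.0621]
contact_force: [-0.0, 0.4, -0.7]
finger_gap: 0.0156
grip_force: 30.0
row [1.2466, -0.0558, 0.0121, 0.0013, -0.0003, -0.0786] rows>= 6.0
```

Run:
```python
from h import *
go(.5945,.350,.06,6.7)
```

```text
row [1.3554, -0.0725, 0.0122, 0.0013, -0.0003, -0.0786] rows>= 6.5
```

```bash
python3 -m creep '[[0.68,-0.036,0,0,0,0,6],[0.68,-0.036,0,0,0,0,6],[0.68,-0.036,0,0,0,0,6],[0.68,-0.036,0,0,0,0,6],[0.68,-0.036,0,0,0,0,6]]' | egrep 'tool_pos'
python3 -m creep '[[0.676,-0.036,0,0,0,-0.079,6],[0.676,-0.036,0,0,0,-0.079,6],[0.676,-0.036,0,0,0,-0.079,6],[0.676,-0.036,0,0,0,-0.079,6],[0.676,-0.036,0,0,0,-0.079,6],[0.676,-0.036,0,0,0,-0.079,6],[0.676,-0.036,0,0,0,-0.079,6],[0.676,-0.036,0,0,0,-0.079,6],[0.676,-0.036,0,0,0,-0.079,6]]' | egrep 'tool_pos|force|gap'
python3 - <<'E'
from h import *
go(.5945,.350,-.0115,6.7)
E
```

```text
tool_pos: [0.5817, 0.22, 0.0582]
tool_pos: [0.5937, 0.3477, 0.0596]
contact_force: [-0.7, 0.0, -0.1]
finger_gap: 0.0155
grip_force: 30.0
row [0.0115, 0.0053, 0.3557, -0.0, 0.0002, -0.0005] rows>= 1.7
```

```bash
python3 -m creep '[[0.01,0.005,0.15,0,0,0,6],[0.01,0.005,0.28,0,0,0,6],[0.01,0.005,0.33,0,0,0,6],[0.01,0.005,0.35,0,0,0,6],[0.01,0.005,0.355,0,0,0,6],[0.01,0.005,0.355,0,0,0,6],[0.01,0.005,0.355,0,0,0,6]]' | egrep 'tool_pos|t_force'
python3 -m creep '[[0,0,0.005,0,0,0,6],[0,0,0.007,0,0,0,6],[0,0,0.007,0,0,0,6]]' | egrep 'tool_pos|t_force'
```

```text
tool_pos: [0.595, 0.352, -0.0102]
contact_force: [0.7, 0.2, -0.4]
tool_pos: [0.5943, 0.3521, -0.0123]
contact_force: [0.6, 0.6, 0.0]
```

```bash
python3 -m creep '[[0,0,0.005,0,0,0,6],[0,0,0.005,0,0,0,6],[0,0,0.005,0,0,0,6]]' | egrep 'tool_pos|t_force'
```

```text
tool_pos: [0.5943, 0.3521, -0.0135]
contact_force: [-0.2, 0.1, 4.5]
```

```bash
python3 -m creep '[[0,0,-0.003,0,0,0,12],[0,0,-0.003,0,0,0,20],[0,0,-0.003,0,0,0,26],[0,0,-0.003,0,0,0,26],[0,0,-0.003,0,0,0,26],[0,0,-0.1,0,0,0,30],[0,0,-0.25,0,0,0,40],[0,0,-0.4,0,0,0,45],[0,0,-0.4,0,0,0,45]]' | egrep 'tool_pos|t_force|gap'
python3 - <<'E'
from h import *
go(.4555,.1065,.06,-1.4)
E
```

```text
tool_pos: [0.5971, 0.3528, 0.0715]
contact_force: [1.1, -0.3, -0.2]
finger_gap: 0.0437
row [-1.1404, -0.8477, 0.0487, 0.002, -0.0011, 0.0451] rows>= 6.8
```

```bash
python3 -m creep '[[-0.57,-0.424,0,0,0,0,45],[-0.57,-0.424,0,0,0,0,45],[-0.57,-0.424,0,0,0,0,45],[-0.57,-0.424,0,0,0,0,45],[-0.57,-0.424,0,0,0,0,45]]' | egrep 'tool_pos'
python3 -m creep '[[-0.57,-0.424,0.02,0,0,0.045,45],[-0.57,-0.424,0.02,0,0,0.045,45],[-0.57,-0.424,0.02,0,0,0.045,45],[-0.57,-0.424,0.02,0,0,0.045,45],[-0.57,-0.424,0.02,0,0,0.045,45],[-0.57,-0.424,0.02,0,0,0.045,45],[-0.57,-0.424,0.02,0,0,0.045,45],[-0.57,-0.424,0.02,0,0,0.045,45]]' | egrep 'tool_pos'
python3 - <<'E'
from h import *
go(.4555,.1065,-.019,-1.4)
E
```

```text
tool_pos: [0.5209, 0.2239, 0.0664]
tool_pos: [0.4538, 0.1071, 0.062]
row [-0.0029, 0.008, 0.4052, 0.0004, -0.0002, 0.0009] rows>= 1.9
```

```bash
python3 -m creep '[[-0.003,0.006,0.15,0,0,0,45],[-0.003,0.006,0.3,0,0,0,45],[-0.003,0.006,0.37,0,0,0,45],[-0.003,0.006,0.403,0,0,0,45],[-0.003,0.006,0.403,0,0,0,45],[-0.003,0.006,0.403,0,0,0,8],[-0.003,0.006,0.403,0,0,0,8],[-0.003,0.006,0.403,0,0,0,8],[-0.003,0.006,0.403,0,0,0,8],[-0.003,0.006,0.403,0,0,0,8],[-0.003,0.006,0.403,0,0,0,8],[-0.003,0.006,0.403,0,0,0,8]]' | egrep 'tool_pos|force|gap'
python3 -m creep '[[0,0,-0.05,0,0,0,8],[0,0,-0.2,0,0,0,8],[0,0,-0.4,0,0,0,8],[0,0,-0.4,0,0,0,8],[0,0,-0.4,0,0,0,8]]' | egrep 'tool_pos|force|gap'
python3 - <<'E'
from h import *
go(.4605,-.369,.07,-5)
E
```

```text
tool_pos: [0.4543, 0.1052, -0.0177]
contact_force: [-0.0, 1.0, 8.0]
finger_gap: 0.0191
grip_force: 30.0
tool_pos: [0.4547, 0.1057, 0.0633]
contact_force: [0.0, 0.4, -1.1]
finger_gap: 0.0192
grip_force: 30.0
row [-2.372, 0.0823, -0.0362, 0.0012, -0.0005, 0.0206] rows>= 11.4
```

```bash
python3 -m creep '[[-0.79,0.02,0,0,0,0,8],[-0.79,0.02,0,0,0,0,8],[-0.79,0.02,0,0,0,0,8],[-0.79,0.02,0,0,0,0,8],[-0.79,0.02,0,0,0,0,8]]' | egrep 'tool_pos'
python3 -m creep '[[-0.79,0.02,0,0,0,0,8],[-0.79,0.02,0,0,0,0,8],[-0.79,0.02,0,0,0,0,8],[-0.79,0.02,0,0,0,0,8],[-0.79,0.02,0,0,0,0,8]]' | egrep 'tool_pos'
python3 -m creep '[[-0.79,0.02,0,0,0,0.02,8],[-0.79,0.02,0,0,0,0.02,8],[-0.79,0.02,0,0,0,0.02,8],[-0.79,0.02,0,0,0,0.02,8],[-0.79,0.02,0,0,0,0.02,8],[-0.79,0.02,0,0,0,0.02,8],[-0.79,0.02,0,0,0,0.02,8],[-0.79,0.02,0,0,0,0.02,8]]' | egrep 'tool_pos|force|gap'
python3 - <<'E'
from h import *
im=manip.camera("wrist");im=manip.camera("wrist");st(); cv2.imwrite("pics/w10.png",cv2.resize(im[:,:,::-1],(800,600)))
go(.4575,-.369,-.008,-5)
E
```

```text
tool_pos: [0.4533, -0.0601, 0.0611]
tool_pos: [0.4538, -0.2184, 0.061]
tool_pos: [0.4546, -0.3671, 0.0608]
contact_force: [-0.3, -0.0, -0.9]
finger_gap: 0.0188
grip_force: 30.0
30.42 [ 0.4549 -0.3674  0.0612] F [-0.2  0.9 -1.9] gap 19.1 g 30.0 q7 48.0
row [-0.0074, 0.0136, 0.346, -0.0002, -0.0004, 0.001] rows>= 1.7
```

View pics/w10.png

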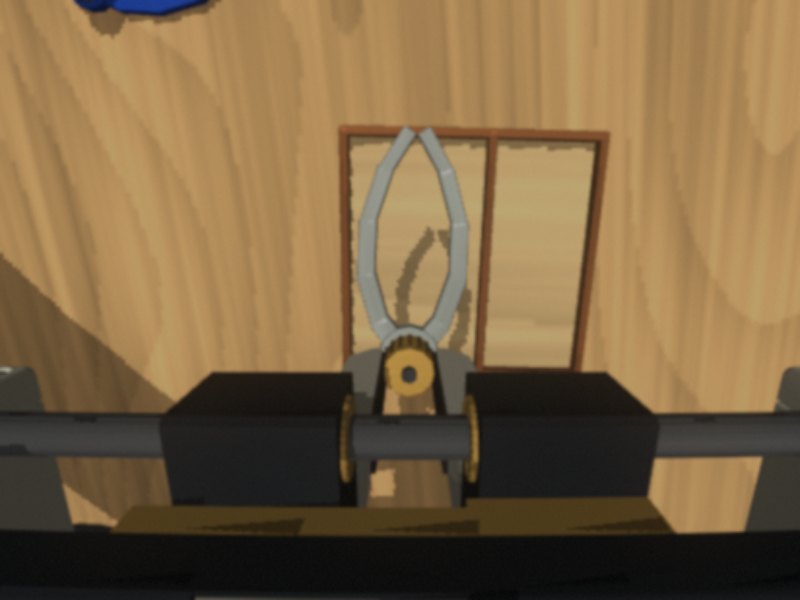

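The shut callipers hang level over the wider bay. The two-bay tray's +y wall corners are at (340,127) and (608,132).

Run:
```python
from h import *
p=px("wrist",[(340,127),(492,130),(608,132)],.014);v=p[2]-p[0];u=v/np.linalg.norm(v);w=np.array([-u[1],u[0]]);a=np.degrees(np.arctan2(v[1],v[0]));print(p.round(4).tolist(),np.linalg.norm(v),a)
c=p[[0,2]].mean(0)-.072*w;b1=c-.0305*u;b2=c+.0405*u;print(c,b1,b2)
n=b1-.038*w;print(n);go(n[0],n[1],-.008,a)
```

```text
[[0.4266, -0.2603], [0.5073, -0.2686], [0.5695, -0.2744]] 0.14359519859108674 -5.635423288592116
[ 0.49100557 -0.33896962] [ 0.46065298 -0.33597457] [ 0.53130982 -0.34294664]
[ 0.45692144 -0.37379092]
row [-0.0316, 0.0127, 0.346, -0.0002, -0.0004, 0.0045] rows>= 1.7
```

```bash
python3 -m creep '[[-0.025,0.012,0.15,0,0,0.004,8],[-0.025,0.012,0.28,0,0,0.004,8],[-0.025,0.012,0.33,0,0,0.004,8],[-0.025,0.012,0.35,0,0,0.004,8],[-0.025,0.012,0.358,0,0,0.004,8],[-0.025,0.012,0.358,0,0,0.004,8],[-0.025,0.012,0.358,0,0,0.004,8]]' | egrep 'tool_pos|t_force'
python3 -m creep '[[0,0,0.006,0,0,0,8],[0,0,0.006,0,0,0,8],[0,0,0.006,0,0,0,8]]' | egrep 'tool_pos|t_force'
```

```text
tool_pos: [0.4571, -0.3747, -0.009]
contact_force: [-0.3, -0.3, -0.6]
tool_pos: [0.4568, -0.3746, -0.0107]
contact_force: [0.2, -0.3, -0.7]
```

```bash
python3 -m creep '[[0,0,0.006,0,0,0,8],[0,0,0.006,0,0,0,8],[0,0,0.006,0,0,0,8]]' | egrep 'tool_pos|t_force'
```

```text
tool_pos: [0.4569, -0.3746, -0.0117]
contact_force: [-0.1, 1.8, 6.6]
```

Contact made. Releasing, then on to the small fish.

```bash
python3 -m creep '[[0,0,-0.003,0,0,0,16],[0,0,-0.003,0,0,0,24],[0,0,-0.003,0,0,0,30],[0,0,-0.003,0,0,0,30],[0,0,-0.003,0,0,0,30],[0,0,-0.1,0,0,0,30],[0,0,-0.25,0,0,0,40],[0,0,-0.4,0,0,0,45],[0,0,-0.4,0,0,0,45]]' | egrep 'tool_pos|t_force|gap'
python3 - <<'E'
from h import *
go(.455,-.20,.075,-3)
E
```

```text
tool_pos: [0.4583, -0.3763, 0.072]
contact_force: [0.3, -0.5, 0.2]
finger_gap: 0.0432
row [0.8756, -0.1036, -0.0182, 0.0017, 0.001, -0.015] rows>= 4.2
```

```bash
python3 -m creep '[[0.875,-0.1,0,0,0,-0.015,45],[0.875,-0.1,0,0,0,-0.015,45],[0.875,-0.1,0,0,0,-0.015,45],[0.875,-0.1,0,0,0,-0.015,45],[0.875,-0.1,0,0,0,-0.015,45],[0.875,-0.1,0,0,0,-0.015,45],[0.875,-0.1,0,0,0,-0.015,45]]' | egrep 'tool_pos'
python3 - <<'E'
from h import *
im=manip.camera("wrist");im=manip.camera("wrist");st(); cv2.imwrite("pics/w11.png",cv2.resize(im[:,:,::-1],(800,600)))
print(manip.spot_in("wrist","fish_small"))
E
```

```text
tool_pos: [0.4543, -0.1983, 0.0675]
32.93 [ 0.4542 -0.2     0.0676] F [0.2 0.4 0.3] gap 44.9 g 0.0 q7 37.0
[{'centre': [0.4512, -0.1389, 0.0215], 'conf': 0.68}]
```

View pics/w11.png

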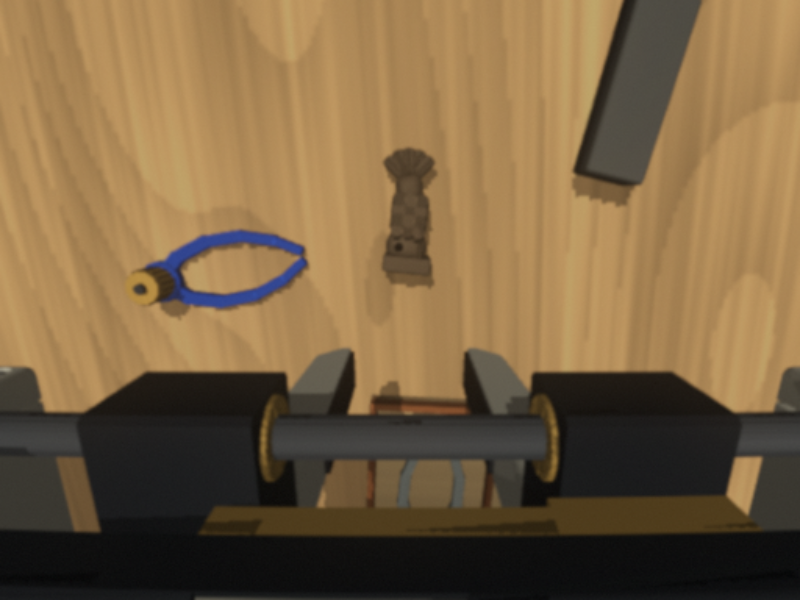

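The small fish has its tail end at (410,148) and plinth end at (407,275). The body sides are at about 391 and 429. The blue decoy at left is clear.

Run:
```python
from h import *
f=px("wrist",[(407,275),(410,148),(391,212),(430,212)],.018);L=f[1]-f[0];u=L/np.linalg.norm(L);a=np.degrees(np.arctan2(L[1],L[0]))
o=f[0]+.034*u;o2=f[1]-.036*u;print(f.round(4).tolist(),np.linalg.norm(L),a,o,o2,f[2:].mean(0))
c=(o+o2)/2;go(c[0],c[1],.06,a-90);go(c[0],c[1],-.02,a-90)
```

```text
[[0.4537, -0.1761], [0.4592, -0.1065], [0.4467, -0.1399], [0.4686, -0.141]] 0.06982710693297609 85.51936974369409 [ 0.45638805 -0.14217382] [ 0.45637455 -0.14234619] [ 0.45765663 -0.14044069]
row [0.2897, -0.004, 0.0375, 0.0002, 0.0003, 0.0078] rows>= 1.4
row [0.2901, -0.0043, 0.4375, 0.0002, 0.0003, 0.0078] rows>= 2.5
```

```bash
python3 -m creep '[[0.29,0,0.04,0,0,0.008,42],[0.29,0,0.04,0,0,0.008,42],[0.29,0,0.04,0,0,0.008,42],[0.29,0,0.2,0,0,0.008,42],[0.29,0,0.32,0,0,0.008,42],[0.29,0,0.4,0,0,0.008,42],[0.29,0,0.442,0,0,0.008,42],[0.29,0,0.442,0,0,0.008,42],[0.29,0,0.442,0,0,0.008,42],[0.29,0,0.442,0,0,0.008,12],[0.29,0,0.442,0,0,0.008,12],[0.29,0,0.442,0,0,0.008,12],[0.29,0,0.442,0,0,0.008,12],[0.29,0,0.442,0,0,0.008,12],[0.29,0,0.442,0,0,0.008,12],[0.29,0,0.442,0,0,0.008,12]]' | egrep 'tool_pos|force|gap'
python3 -m creep '[[0,0,-0.05,0,0,0,12],[0,0,-0.2,0,0,0,12],[0,0,-0.4,0,0,0,12],[0,0,-0.4,0,0,0,12],[0,0,-0.4,0,0,0,12]]' | egrep 'tool_pos|force|gap'
python3 - <<'E'
from h import *
go(.531,-.341,.06,-5.3)
E
```

```text
tool_pos: [0.4574, -0.1404, -0.0201]
contact_force: [-0.2, -0.1, 8.1]
finger_gap: 0.0211
grip_force: 29.2
tool_pos: [0.4583, -0.1403, 0.061]
contact_force: [-0.9, 0.4, -0.7]
finger_gap: 0.0212
grip_force: 29.2
row [-0.9732, 0.4387, 0.0074, 0.0013, 0.0001, 0.0053] rows>= 5.1
```

```bash
python3 -m creep '[[-0.973,0.438,0,0,0,0.005,12],[-0.973,0.438,0,0,0,0.005,12],[-0.973,0.438,0,0,0,0.005,12],[-0.973,0.438,0,0,0,0.005,12],[-0.973,0.438,0,0,0,0.005,12],[-0.973,0.438,0,0,0,0.005,12],[-0.973,0.438,0,0,0,0.005,12],[-0.973,0.438,0,0,0,0.005,12],[-0.973,0.438,0,0,0,0.005,12]]' | egrep 'tool_pos|force|gap'
python3 - <<'E'
from h import *
go(.531,-.341,-.0125,-5.3)
E
```

```text
tool_pos: [0.5285, -0.3388, 0.0581]
contact_force: [0.1, 0.2, -0.4]
finger_gap: 0.0209
grip_force: 29.2
row [-0.0103, 0.0141, 0.3529, -0.0006, -0.0007, 0.0004] rows>= 1.7
```

```bash
python3 -m creep '[[-0.008,0.01,0.15,0,0,0,12],[-0.008,0.01,0.28,0,0,0,12],[-0.008,0.01,0.32,0,0,0,12],[-0.008,0.01,0.34,0,0,0,12],[-0.008,0.01,0.35,0,0,0,12],[-0.008,0.01,0.35,0,0,0,12],[-0.008,0.01,0.35,0,0,0,12]]' | egrep 'tool_pos|t_force'
python3 -m creep '[[0,0,0.005,0,0,0,12],[0,0,0.005,0,0,0,12],[0,0,0.005,0,0,0,12]]' | egrep 'tool_pos|t_force'
```

```text
tool_pos: [0.5317, -0.343, -0.0098]
contact_force: [-0.0, 0.0, -0.0]
tool_pos: [0.5314, -0.343, -0.0113]
contact_force: [-0.9, 0.0, -0.3]
```

```bash
python3 -m creep '[[0,0,0.005,0,0,0,12],[0,0,0.005,0,0,0,12],[0,0,0.005,0,0,0,12]]' | egrep 'tool_pos|t_force'
python3 -m creep '[[0,0,0.005,0,0,0,12],[0,0,0.005,0,0,0,12],[0,0,0.005,0,0,0,12]]' | egrep 'tool_pos|t_force'
```

```text
tool_pos: [0.5312, -0.3429, -0.0129]
contact_force: [1.4, -0.3, -0.6]
tool_pos: [0.5311, -0.3429, -0.014]
contact_force: [0.4, 0.0, -1.0]
```

```bash
python3 -m creep '[[0,0,0.005,0,0,0,12],[0,0,0.005,0,0,0,12],[0,0,0.005,0,0,0,12]]' | egrep 'tool_pos|t_force'
```

```text
tool_pos: [0.5312, -0.343, -0.0141]
contact_force: [-1.3, 1.3, 8.7]
```

Contact. Releasing, clearing the arm and checking.

```bash
python3 -m creep '[[0,0,-0.002,0,0,0,18],[0,0,-0.002,0,0,0,24],[0,0,-0.002,0,0,0,30],[0,0,-0.002,0,0,0,30],[0,0,-0.002,0,0,0,30],[0,0,-0.002,0,0,0,30],[0,0,-0.1,0,0,0,30],[0,0,-0.3,0,0,0,40],[0,0,-0.6,0,0,0,40],[0,0,-0.8,0,0,0,40],[0,0,-0.8,0,0,0,40]]' | egrep 'tool_pos|t_force|gap'
python3 -m creep '[[0.95,0,0,0,0,0,40],[0.95,0,0,0,0,0,40],[0.95,0,0,0,0,0,40],[0.95,0,0,0,0,0,40],[0.95,0,0,0,0,0,40],[0.95,0,0,0,0,0,40],[0.95,0,0,0,0,0,40]]' | egrep 'tool_pos'
python3 - <<'E'
from h import *
im=manip.camera("top")[:,:,::-1]
a=im[135:250,90:170];b=im[160:240,365:445]
cv2.imwrite("pics/fin.png",np.hstack([cv2.resize(a,(400,575),interpolation=cv2.INTER_CUBIC),cv2.resize(b,(400,575),interpolation=cv2.INTER_CUBIC)]))
st()
for t in ("rib","whetstone","fish_small","fish_large"):print(t,[(np.round(d["centre"],3),d["conf"]) for d in manip.spot_in("top",t)])
E
```

```text
tool_pos: [0.5326, -0.3445, 0.1503]
contact_force: [0.7, 0.2, 0.7]
finger_gap: 0.0399
tool_pos: [0.549, -0.1521, 0.1451]
38.62 [ 0.5488 -0.1539  0.1452] F [ 0.2 -0.6  0.1] gap 40.2 g 0.0 q7 24.0
rib [(array([0.689, 0.108, 0.007]), 0.72), (array([0.589, 0.358, 0.024]), 0.42)]
whetstone [(array([0.567, 0.364, 0.002]), 0.25)]
fish_small [(array([ 0.533, -0.345,  0.024]), 0.88)]
fish_large [(array([0.522, 0.35 , 0.03 ]), 0.56)]
```

View pics/fin.png

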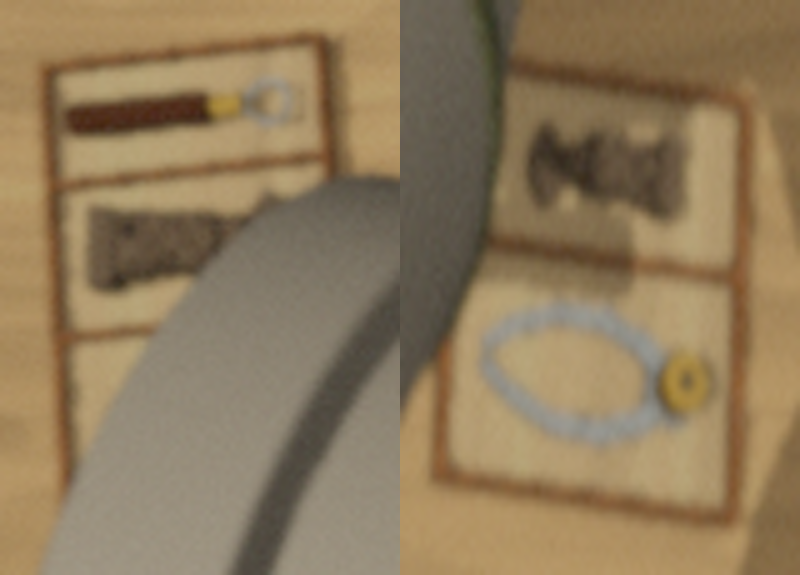

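The final picture shows the loop tool and large fish in their bays, and the small fish and shut callipers in theirs. The arm hides the widest bay here, but w9 showed the open callipers flat in it and nothing has touched them since.

```bash
python3 -c "
from rig import manip
print(manip.close_job())"
```

```text
the job is handed in; nothing more can be done
None
```

Both kits are in their trays and the job was handed in at about 39 s; the arm hid the open callipers in the last picture, and they were last seen flat in the widest bay after being set down.

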